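# Coaster out, olive pot on it

### The job

Slide the square slate coaster out through the open side of its wooden holder by pressing on it with the fingertips, touching it softly and not leaning hard on it (slate is brittle) and without lifting it, until it lies completely clear of the holder, and let go of it. Only then take the little lidded olive pot, set it down gently and upright on the middle of the coaster, and let go. Do not let the pot fall, and leave the other things on the worktop where they are.

Things in the scene. Friction and masses are not known exactly. Their poses are not given: they have to be found in the camera images.
- coaster_top (a point): Middle of the top face of the loose square dark grey slate coaster, 96 x 96 x 9 mm, 0.17 to 0.35 kg, flat on the worktop on felt pads. x, y along its edges, z up. At first in the holder's bay with 2 mm play at each side, its top 3 mm below the holder's walls, so it cannot be gripped there. Fingertips pressed on it with 12 to 20 N drag it; a lighter touch may slip. Touch it slowly (10 mm/s): a force or knock above 45 N breaks it.
- holder: Pale wooden three-sided coaster holder, fixed. Origin at worktop height in the centre of its 100 x 100 mm bay; walls 12 mm thick and high on its +x, +y, -y sides, no floor (the coaster lies on the worktop). Open at its -x side, in the plane x = -50 mm: the coaster slides out along -x and is clear when its centre is past x = -100 mm. Its centre can go to x = -130 mm without meeting anything.
- pot_center (a point): Centre (26.5 mm above its foot, half-way up) of the loose round olive-coloured pot with a fixed ribbed lid, 53 mm high, 0.08 to 0.17 kg, standing upright on the worktop, z up. Body 50 mm in diameter up to 30 mm above its foot, lid 53 mm in diameter above that; grip from above across the lid or body.
- white_mug: Bystander: white mug, 83 x 115 x 86 mm, origin at its foot. Leave alone.
- spice_jar: Bystander: spice jar, 41 mm in diameter, 105 mm high, origin at its foot. Leave alone.
- pill_bottle: Bystander: small white bottle with grey cap, 45 mm in diameter, 78 mm high, origin at its foot. Leave alone.
- jam_jar: Bystander: jar with green lid, 62 mm in diameter, 86 mm high, origin at its foot. Leave alone.
- lemon: Bystander: lemon, 78 x 55 x 56 mm, origin at its underside. Leave alone.
- teaspoon: Bystander: teaspoon lying flat, 130 x 27 x 11 mm, origin at its underside. Leave alone.

How it is judged:
By the outcome, as a careful person would: the job done as asked, in the order asked, and still so for the second after the job is handed in, with the robot touching nothing.
It also fails if it takes over 64 s, if anything falls off the work surface, if the arm or the gripper's body presses on something with over 40 N, if the wrist force passes 120 N, or if a joint passes its speed limit or range.

### The arm

A 6-joint arm with a two-finger parallel gripper is mounted at the origin on a cart in front of the work surface, level with it; the furniture and walls round the work are solid. World frame = base frame: x ahead of the robot, y to its left, z up, the work surface at z = 0. Lengths are in m, angles in rad, forces in N, time in s.
With the tool pointing down it reaches from about 0.225 to 0.875 m from the base axis. Payload 3.4 kg.
Tool frame: the origin (TCP) lies at the very end of the fingers, on their centre line; the grasp point (between the pads) lies 19 mm behind it; z points along the fingers, y is the line along which they close (so a half turn about z gives the same grasp; the last joint's range is limited). The gripper opens to 85 mm and grips with 20 to 120 N. Pads are 22 mm wide; open, the fingers measure 114 mm over their backs; the gripper's body (76 mm by 85 mm) begins 54 mm behind the grasp point. The pads swing forward as they close: fully open they stand 13 mm farther back than shut.
Start: joints at [-1.352, 0.276, 1.505, -0, 1.361, -0.121], TCP at [0.192, -0.542, 0.231] pointing down, gripper open.
Joint ranges: [-2.89, 2.89], [-0.75, 2.08], [0.22, 2.7], [-1.18, 4.32], [0.11, 2.71], [-2.7, 2.7]. Speed limits (rad/s): [2.57, 2.57, 3.14, 3.14, 3.14, 3.14].

### API

Orientations are given as a unit quaternion [w, x, y, z].
In Python, from rig import manip, get_image, camera_info gives the robot as it stands. The module is installed in compiled form; this text tells all that it offers.
- The arm moves only by the shell command python3 -m crank 'ROWS' [FORCE]. ROWS is a JSON object of lists of equal length, an entry for each row: "translation": the shift along the tool's x, y, z in mm, a list of three; "roll": the turn about the tool's z in rad; "fingers": the opening, from 0 (shut) to 1 (fully open). A call has 1 to 8 rows; each row shifts and turns the commanded pose from where the row before left it, along the tool's axes as they then stand; what a row does not reach is not made up. A row lasts 1/10 s, in which the tool goes at most 50 mm and 8.59 degrees, less where a joint would pass 70% of its speed; a pose out of reach is approached as far as the arm can. A call is refused whole if a number of a shift passes 50 or a number of a turn 0.15, either way. A call with a gripper value outside its range is refused whole. The fingers move at their own pace and stop on an object; FORCE is the grip in N (left out, the last holds). Time passes only in rows, so rows that do not move let the fingers close. It gives the time, the measured TCP pose, the force, the opening and the grip force at its end, in the units of the state.
- manip.get_state(): the state, without advancing time (a new reading comes with each control period).
- get_image(name): name is "side" or "top"; returns the picture (480x640x3 uint8, blue, green, red); there is no depth.
- camera_info(name): a dict with "mtx" (3x3 intrinsics, pixels), "D" ([k1, k2, p1, p2, k3] as OpenCV has them; the pictures are not rectified), "rvec" (rotation vector, rad) and "tvec" (3), from world to camera coordinates, as OpenCV has them. Camera axes: x right, y down, z forward; pixel columns grow to the right and rows downward; lengths in m; the calibration is good to about 2 mm. A picture is of the moment at which its call begins. camera_info takes no time and is no camera call.
- manip.sign_off(): hands the job in; it is judged then, once.
The state is a dict: "clock": time; "qpos": joint angles; "qd": joint speeds; "effort": joint torques, N m; "position": TCP position; "ee_rot": TCP orientation; "contact_force": force on the tool from outside, world axes, zero at the start; "moment": the same for the moment, N m; "width": finger opening in m; "gripper_force": force on a finger pad.
Only numpy, scipy, OpenCV 4.12 (cv2) and the standard library are available. Lean on these libraries where they do the work, as an engineer would, in place of code of your own. Each camera call takes 0.05 s, during which the arm holds its last target. There are 200 camera calls.

## Working session

There is one attempt and no reset: what is moved stays moved. The work goes in short steps, Python scripts to look and compute and a shell command to move; the robot and the scene stay as the last step left them, time stands still between calls to the robot, and variables do not carry over. Pictures are saved under pics/ and viewed, at most 12 in all, crops included, and the job is handed in when it is done.

```bash
mkdir -p pics; python3 - <<'E'
from rig import manip,get_image,camera_info
import cv2
for n in("top","side"):
    cv2.imwrite(f"pics/{n}0.png",get_image(n)); c=camera_info(n); print(n,c)
print(manip.get_state())
E
```

```text
top {'mtx': array([[586.78434376,   0.        , 316.84567656],
       [  0.        , 586.78434376, 247.03495427],
       [  0.        ,   0.        ,   1.        ]]), 'D': array([0.06678954, 0.        , 0.        , 0.        , 0.        ]), 'rvec': array([ 2.19544796, -2.15923341,  0.13361745]), 'tvec': array([0.20250367, 0.52370324, 1.18273103])}
side {'mtx': array([[536.6414127 ,   0.        , 319.87899075],
       [  0.        , 536.6414127 , 239.60733467],
       [  0.        ,   0.        ,   1.        ]]), 'D': array([-0.15229676,  0.        ,  0.        ,  0.        ,  0.        ]), 'rvec': array([ 1.00691135, -2.36429494,  1.16232186]), 'tvec': array([0.5168681 , 0.18693819, 1.09163707])}
{'clock': 0.1, 'qpos': array([-1.35203182e+00,  2.76526065e-01,  1.50599364e+00, -6.70157639e-06,
        1.36072353e+00, -1.20995148e-01]), 'qd': array([ 0.0001699 , -0.00012922, -0.00247739, -0.00112397,  0.00041863,
       -0.00076955]), 'effort': array([ 1.33155841e-03, -4.17698514e+01, -2.46405494e+01, -1.69292643e-04,
        5.82688081e-03,  9.13503641e-06]), 'position': array([ 0.19151665, -0.54166653,  0.2305346 ]), 'ee_rot': array([-8.24146440e-04,  9.85604637e-01,  1.69064540e-01, -4.36007209e-05]), 'contact_force': array([-0.34430626,  0.27091781,  0.02981677]), 'moment': array([ 0.04380943, -0.01646263, -0.07431125]), 'gripper_force': 0.0, 'width': 0.08573767224928851}
```

View pics/top0.png

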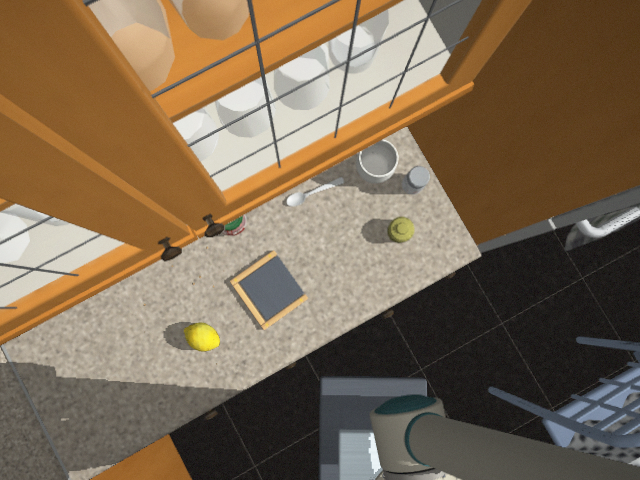

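View pics/side0.png

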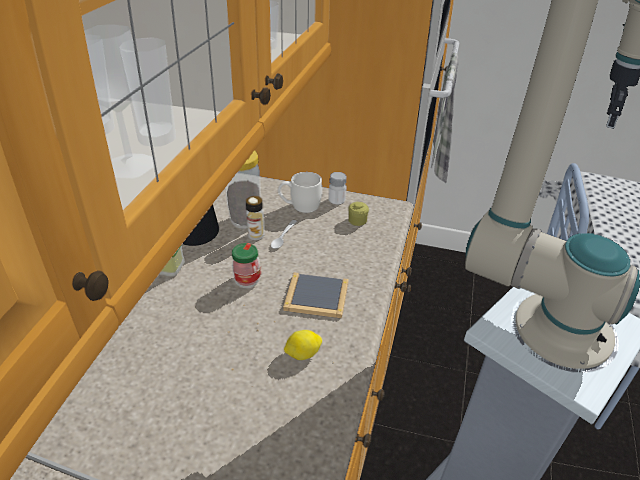

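The top view shows the coaster at about (270,288), with the holder open towards the upper right. The pot is at (401,230), and both it and the coaster's slide path look clear.

```bash
cat > h.py <<'E'
from rig import manip,get_image,camera_info
import cv2,numpy as np
def ray(n,px,z):
    c=camera_info(n);R=cv2.Rodrigues(c['rvec'])[0]
    p=cv2.undistortPoints(np.array(px,float).reshape(-1,1,2),c['mtx'],c['D']).reshape(-1,2)
    d=np.c_[p,np.ones(len(p))]@R; o=-R.T@c['tvec']
    return o+d*((z-o[2])/d[:,2])[:,None]
def big(m,near,r=70):
    k=np.zeros_like(m);cv2.circle(k,near,r,255,-1);m=cv2.morphologyEx(m&k,cv2.MORPH_OPEN,np.ones((3,3)))
    return max(cv2.findContours(m,0,1)[0],key=cv2.contourArea)
def coaster(im,n,near):
    h=cv2.cvtColor(im,cv2.COLOR_BGR2HSV)
    return big(cv2.inRange(h,(95,30,40),(125,255,140)),near)
def pot(im,n,near):
    h=cv2.cvtColor(im,cv2.COLOR_BGR2HSV)
    return big(cv2.inRange(h,(22,90,50),(40,255,255)),near,40)
E
python3 - <<'E'
from h import *
for n,cn,pn in(("top",(270,288),(401,230)),("side",(318,292),(358,213))):
    im=cv2.imread(f"pics/{n}0.png")
    c=coaster(im,n,cn); w=ray(n,c,.009)[:,:2].astype(np.float32)
    r=cv2.minAreaRect(w*1000); print(n,"coaster",r,cv2.contourArea(c))
    p=pot(im,n,pn); print("pot bbox",cv2.boundingRect(p)); e=cv2.minEnclosingCircle(p); print(e, ray(n,[e[0]],.04), ray(n,[e[0]],.0265),
      )
    print("r",cv2.minAreaRect(p))
    h=cv2.cvtColor(im,cv2.COLOR_BGR2HSV); 
    if n=="top":
        k=big(cv2.inRange(h,(8,90,120),(24,255,255)),(268,290),45)
        r=cv2.minAreaRect(ray(n,k,.012)[:,:2].astype(np.float32)*1000); print("holder",r)
        print(ray(n,[[248,309],[286,312],[251,272],[287,277],[200,337],[236,225]],.012))
E
```

```text
top coaster ((434.6085510253906, 341.33807373046875), (8.234539985656738, 12.44295883178711), 0.8690562844276428) 17.0
pot bbox (388, 217, 26, 25)
((400.7471923828125, 230.12921142578125), 13.321186065673828) [[0.55642681 0.0407052  0.04      ]] [[0.558258   0.03851143 0.0265    ]]
r ((400.5, 229.0), (24.0, 25.0), 90.0)
holder ((432.28485107421875, 309.5670166015625), (123.64295196533203, 111.40689086914062), 36.536006927490234)
[[0.39143902 0.35007879 0.012     ]
 [0.38644296 0.27217413 0.012     ]
 [0.46739375 0.34609395 0.012     ]
 [0.45826935 0.27165865 0.012     ]
 [0.3336949  0.44546552 0.012     ]
 [0.56470835 0.37982289 0.012     ]]
side coaster ((486.4159851074219, 305.6214294433594), (13.242951393127441, 16.332117080688477), 46.959449768066406) 20.5
pot bbox (349, 202, 20, 24)
((357.7404479980469, 213.37403869628906), 11.856477737426758) [[0.5431995  0.06047179 0.04      ]] [[0.55544273 0.04571785 0.0265    ]]
r ((358.5, 213.5), (23.0, 19.0), 90.0)
```

```bash
python3 - <<'E'
from h import *
for n,cn in(("top",(270,288)),("side",(318,292))):
    im=cv2.imread(f"pics/{n}0.png"); h=cv2.cvtColor(im,cv2.COLOR_BGR2HSV)
    x,y=cn; print(np.median(h[y-5:y+5,x-5:x+5].reshape(-1,3),0))
    m=cv2.inRange(h,(100,20,40),(130,255,130)) 
    c=big(m,cn,45); r=cv2.minAreaRect(ray(n,c,.009)[:,:2].astype(np.float32)*1000); print(r,cv2.boundingRect(c))
E
```

```text
[106.  30. 112.]
((436.7878723144531, 303.28607177734375), (94.00502014160156, 93.3026123046875), 36.38667678833008) (241, 258, 61, 59)
[108.  30. 118.]
((435.9684143066406, 304.8466491699219), (95.79795837402344, 94.06971740722656), 36.44417190551758) (292, 275, 49, 34)
```

```bash
cat >> h.py <<'E'
from scipy.spatial.transform import Rotation as Ro
def go(x,y,z):
    s=manip.get_state();q=s['ee_rot'];R=Ro.from_quat([q[1],q[2],q[3],q[0]]).as_matrix()
    print("t",s['clock'],"pos",s['position'].round(4),"hdg",np.degrees(np.arctan2(R[1,0],R[0,0])).round(2),"tilt",R[:,2].round(4),"tool mm",((np.array([x,y,z])-s['position'])@R*1000).round(1),"F",s['contact_force'].round(1),"q6",s['qpos'][5].round(2),"w",s['width'])
E
python3 -m crank '{"translation":[[28,-40,0],[28,-40,0],[28,-40,0],[28,-40,0],[28,-40,0],[28,-40,0],[28,-40,0],[28,-40,0]],"roll":[0,0,0,0,0,0,0,0],"fingers":[0.3,0.3,0.3,0.3,0.3,0.3,0.3,0.3]}' 30
python3 -c "from h import *;go(.436,.304,.12)"
```

```text
clock: 0.9
position: [0.296, -0.1638, 0.2311]
ee_rot: [-0.0, 0.986, 0.168, 0.0]
contact_force: [1.6, 0.3, 0.5]
width: 0.0256
gripper_force: 0.0
t 0.9 pos [ 0.296  -0.1638  0.2311] hdg 19.4 tilt [ 4.e-04  1.e-04 -1.e+00] tool mm [ 287.4 -394.8  111.2] F [1.6 0.3 0.5] q6 0.52 w 0.025631569076158104
```

```bash

python3 -m crank '{"translation":[[28,-39,5],[28,-39,5],[28,-39,5],[28,-39,5],[28,-39,5],[28,-39,5],[28,-39,5],[28,-39,5]],"roll":[0,0,0,0,0,0,0,0],"fingers":[0.3,0.3,0.3,0.3,0.3,0.3,0.3,0.3]}' >/dev/null
python3 -m crank '{"translation":[[30,-40,20],[20,-35,10],[0,0,20],[0,0,0],[0,0,0],[0,0,0],[0,0,0],[0,0,0]],"roll":[0,0,-0.14,-0.14,-0.14,-0.14,-0.14,-0.14],"fingers":[0.3,0.3,0.3,0.3,0.3,0.3,0.3,0.3]}' >/dev/null
python3 -m crank '{"translation":[[0,0,0],[0,0,0],[0,0,0],[0,0,0],[0,0,0],[0,0,0],[0,0,0],[0,0,0]],"roll":[-0.14,-0.14,-0.14,-0.14,-0.14,-0.14,-0.14,-0.05],"fingers":[0.3,0.3,0.3,0.3,0.3,0.3,0.3,0.3]}'
python3 -c "from h import *;go(.436,.304,.04)"
```

```text
clock: 3.3
position: [0.4241, 0.2868, 0.1423]
ee_rot: [-0.0, 0.448, 0.894, -0.0]
contact_force: [-0.0, 1.3, 1.0]
width: 0.0257
gripper_force: 0.0
t 3.3 pos [0.4241 0.2868 0.1423] hdg 126.81 tilt [-9.e-04 -6.e-04 -1.e+00] tool mm [  6.7  19.9 102.3] F [-0.   1.3  1. ] q6 -0.18 w 0.02569933524737246
```

```bash

python3 -m crank '{"translation":[[5,20,10],[0,0,25],[0,0,30],[0,0,25],[0,0,15],[0,0,8],[0,0,2],[0,0,0]],"roll":[0.006,0,0,0,0,0,0,0],"fingers":[0.3,0.3,0.3,0.3,0.3,0.3,0.3,0.3]}' 
python3 - <<'E'
from h import *
go(.436,.304,.009)
cv2.imwrite("pics/s1.png",cv2.resize(get_image("side")[200:380,220:460],None,fx=3,fy=3))
E
```

```text
clock: 4.1
position: [0.4378, 0.303, 0.0278]
ee_rot: [0.0, 0.452, 0.892, 0.0]
contact_force: [-0.4, 0.3, -0.3]
width: 0.0258
gripper_force: 0.0
t 4.1 pos [0.4378 0.303  0.0278] hdg 126.27 tilt [ 2.e-04  0.e+00 -1.e+00] tool mm [ 1.8 -0.8 18.8] F [-0.4  0.3 -0.3] q6 -0.16 w 0.02577674911361485
```

View pics/s1.png

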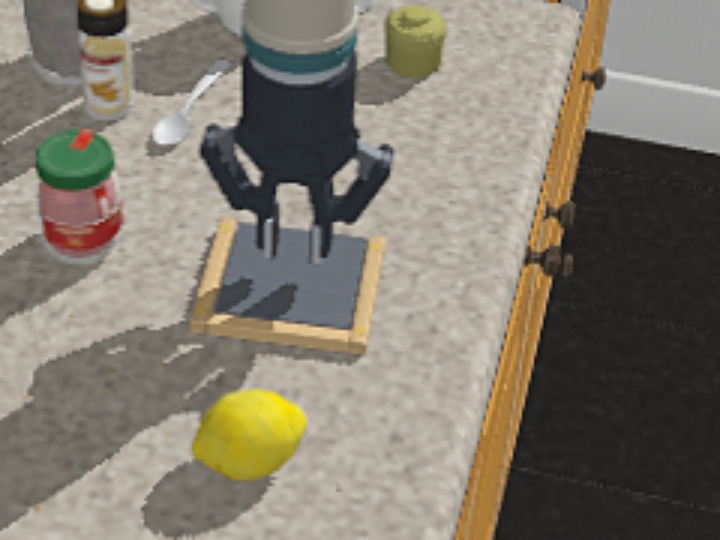

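The fingertips are over the slate, lined up across the slide direction. I'll lower them slowly.

```bash

python3 -m crank '{"translation":[[0,0,3],[0,0,3],[0,0,3],[0,0,2],[0,0,1],[0,0,1],[0,0,1],[0,0,1]],"roll":[0,0,0,0,0,0,0,0],"fingers":[0.3,0.3,0.3,0.3,0.3,0.3,0.3,0.3]}' 
python3 -m crank '{"translation":[[0,0,1],[0,0,1],[0,0,1]],"roll":[0,0,0],"fingers":[0.3,0.3,0.3]}'
```

```text
clock: 4.95
position: [0.4376, 0.3029, 0.0126]
ee_rot: [0.0, 0.452, 0.892, -0.0]
contact_force: [-0.9, -0.1, 0.2]
width: 0.0255
gripper_force: 0.0
clock: 5.25
position: [0.4376, 0.3029, 0.0096]
ee_rot: [0.0, 0.452, 0.892, -0.0]
contact_force: [0.5, 0.2, -0.9]
width: 0.0257
gripper_force: 0.0
```

```bash

python3 -m crank '{"translation":[[0,0,1],[0,0,1]],"roll":[0,0],"fingers":[0.3,0.3]}'
python3 -m crank '{"translation":[[0,0,1],[0,0,0]],"roll":[0,0],"fingers":[0.3,0.3]}'
```

```text
clock: 5.45
position: [0.4376, 0.3029, 0.0088]
ee_rot: [0.0, 0.452, 0.892, 0.0]
contact_force: [-4.2, -1.5, 17.7]
width: 0.0257
gripper_force: 8.7
clock: 5.65
position: [0.4376, 0.3029, 0.0088]
ee_rot: [0.0, 0.452, 0.892, 0.0]
contact_force: [-3.6, -2.1, 16.5]
width: 0.0256
gripper_force: 8.4
```

```bash

python3 -m crank '{"translation":[[-1,0,0],[-2,0,0],[-2,0,0],[-2,0,0]],"roll":[0,0,0,0],"fingers":[0.3,0.3,0.3,0.3]}'
python3 - <<'E'
from h import *
im=get_image("side");h=cv2.cvtColor(im,cv2.COLOR_BGR2HSV)
c=big(cv2.inRange(h,(100,20,40),(130,255,130)),(318,292),45);print(cv2.boundingRect(c));go(.506,.209,.009)
E
```

```text
clock: 6.05
position: [0.4402, 0.3003, 0.0088]
ee_rot: [-0.002, 0.453, 0.891, 0.002]
contact_force: [-8.7, 8.6, 16.5]
width: 0.0257
gripper_force: 8.0
(290, 248, 60, 61)
t 6.1 pos [0.4404 0.3    0.0088] hdg 126.08 tilt [-0.0015  0.0054 -1.    ] tool mm [-112.2   -0.6   -0.8] F [-8.3  7.9 17.1] q6 -0.17 w 0.02577499950419822
```

```bash

python3 -m crank '{"translation":[[-2,0,0],[-2,0,0],[-2,0,0],[-2,0,0],[-2,0,0]],"roll":[0,0,0,0,0],"fingers":[0.3,0.3,0.3,0.3,0.3]}'
python3 - <<'E'
from h import *
go(.506,.209,.009)
im=get_image("side")
cv2.imwrite("pics/s2.png",cv2.resize(im[200:380,220:460],None,fx=3,fy=3))
E
```

```text
clock: 6.6
position: [0.4467, 0.2924, 0.0088]
ee_rot: [-0.002, 0.453, 0.891, 0.003]
contact_force: [-7.1, 7.9, 14.7]
width: 0.0257
gripper_force: 7.5
t 6.6 pos [0.4467 0.2924 0.0088] hdg 126.08 tilt [-5.e-04  6.e-03 -1.e+00] tool mm [-102.3   -1.2   -0.7] F [-7.1  7.9 14.7] q6 -0.19 w 0.025695502365739184
```

View pics/s2.png

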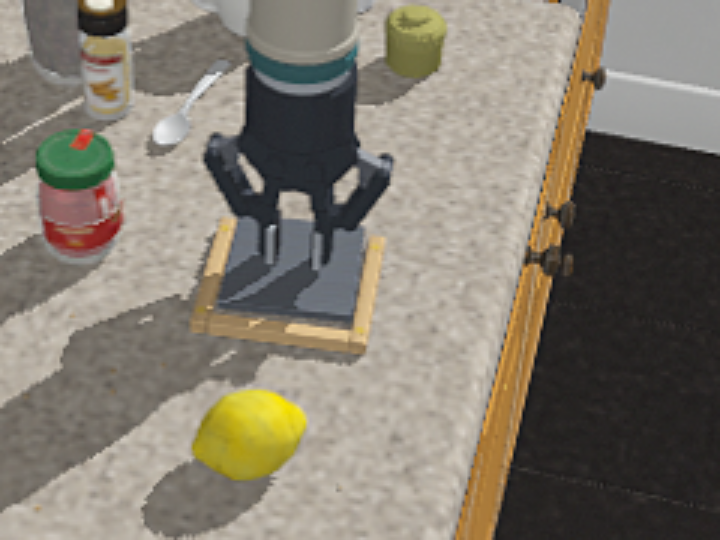

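The slate has slid along with the fingers and stayed square. I'll continue the drag.

```bash

python3 -m crank '{"translation":[[-3,0,0.1],[-3,0,0],[-3,0,0],[-3,0,0],[-3,0,0],[-3,0,0],[-3,0,0],[-3,0,0]],"roll":[0,0,0,0,0,0,0,0],"fingers":[0.3,0.3,0.3,0.3,0.3,0.3,0.3,0.3]}'
```

```text
clock: 7.45
position: [0.4615, 0.2729, 0.0088]
ee_rot: [-0.001, 0.453, 0.891, 0.003]
contact_force: [-6.8, 8.5, 14.8]
width: 0.0253
gripper_force: 7.7
```

```bash

python3 -m crank '{"translation":[[-3,0,0.1],[-3,0,0.1],[-3,0,0],[-3,0,0],[-3,0,0],[-3,0,0],[-3,0,0],[-3,0,0]],"roll":[0,0,0,0,0,0,0,0],"fingers":[0.3,0.3,0.3,0.3,0.3,0.3,0.3,0.3]}'
python3 -m crank '{"translation":[[-3,0,0],[-3,0,0],[-3,0,0],[-3,0,0],[-3,0,0],[-3,0,0],[-3,0,0],[-3,0,0]],"roll":[0,0,0,0,0,0,0,0],"fingers":[0.3,0.3,0.3,0.3,0.3,0.3,0.3,0.3]}'
python3 - <<'E'
from h import *
go(.506,.209,.009)
im=get_image("side")
cv2.imwrite("pics/s3.png",cv2.resize(im[200:380,220:460],None,fx=3,fy=3))
E
```

```text
clock: 8.25
position: [0.4753, 0.2541, 0.0088]
ee_rot: [-0.002, 0.453, 0.891, 0.003]
contact_force: [-7.5, 9.8, 17.5]
width: 0.0256
gripper_force: 8.5
clock: 9.05
position: [0.4892, 0.2347, 0.0088]
ee_rot: [-0.002, 0.453, 0.891, 0.003]
contact_force: [-7.9, 10.9, 17.9]
width: 0.0256
gripper_force: 8.7
t 9.05 pos [0.4892 0.2347 0.0088] hdg 126.07 tilt [-6.0e-04  6.5e-03 -1.0e+00] tool mm [-30.7  -1.6  -0.4] F [-7.9 10.9 17.9] q6 -0.32 w 0.025553820885011378
```

View pics/s3.png

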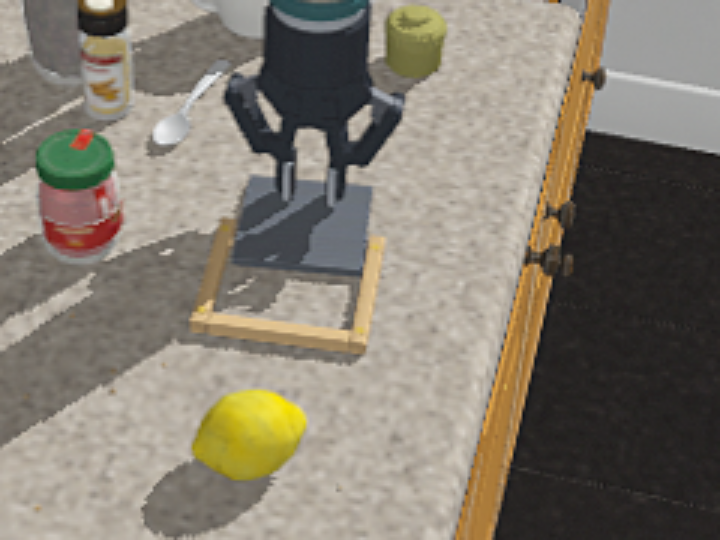

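```bash
python3 - <<'E'
from h import *
u=np.array([.594,-.805])
w=ray("side",np.array([[231,262],[362,271],[249,178],[372,187]])/3+[220,200],.009)[:,:2]
print(w.round(4)); print(((w-[.436,.3045])@u*1000).round(1))
E
```

```text
[[0.4739 0.3291]
 [0.4024 0.2667]
 [0.5336 0.2554]
 [0.4617 0.1938]]
[  2.7  10.5  97.5 104.3]
```

The slate has moved only about 54 mm while the fingers moved about 85 mm, so they slipped. I'll lift, go back to the slate's centre and press a little harder.

```bash

python3 -m crank '{"translation":[[0,0,-2],[0,0,-5],[0,0,-5],[10,0,0],[10,0,0],[10,0,0],[0,0,2],[0,0,2]],"roll":[0,0,0,0,0,0,0,0],"fingers":[0.3,0.3,0.3,0.3,0.3,0.3,0.3,0.3]}'
python3 - <<'E'
from h import *
go(.468,.261,.009)
im=get_image("side")
cv2.imwrite("pics/s4.png",cv2.resize(im[200:380,220:460],None,fx=3,fy=3))
E
```

```text
clock: 9.9
position: [0.472, 0.2557, 0.0141]
ee_rot: [0.0, 0.451, 0.892, -0.0]
contact_force: [0.4, -0.1, 0.3]
width: 0.0255
gripper_force: 0.0
t 9.9 pos [0.472  0.2557 0.0141] hdg 126.34 tilt [-1.e-04 -4.e-04 -1.e+00] tool mm [ 6.6 -0.1  5.1] F [ 0.4 -0.1  0.3] q6 -0.27 w 0.025523612239912993
```

View pics/s4.png

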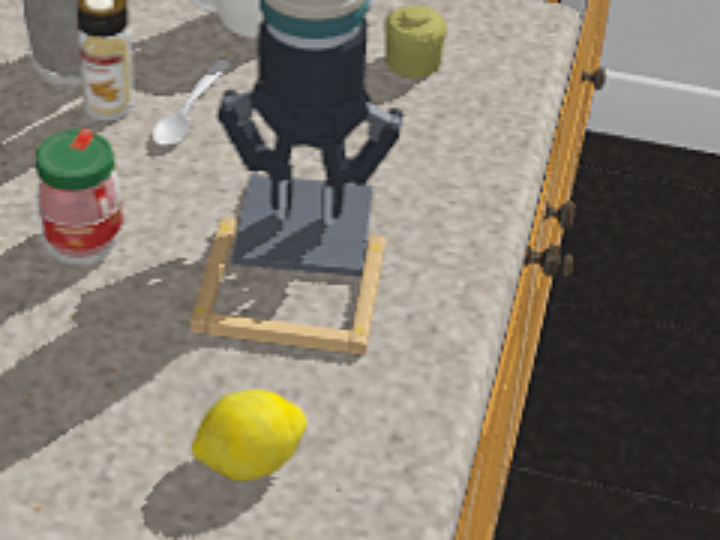

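```bash

python3 -m crank '{"translation":[[0,0,1],[0,0,1],[0,0,1],[0,0,1],[0,0,1],[0,0,0.7]],"roll":[0,0,0,0,0,0],"fingers":[0.3,0.3,0.3,0.3,0.3,0.3]}'
```

```text
clock: 10.55
position: [0.4725, 0.2553, 0.0089]
ee_rot: [0.0, 0.452, 0.892, -0.0]
contact_force: [-1.1, -0.5, 6.7]
width: 0.0256
gripper_force: 3.4
```

```bash

python3 -m crank '{"translation":[[0,0,0.5],[0,0,0.4],[0,0,0]],"roll":[0,0,0],"fingers":[0.3,0.3,0.3]}'
python3 -m crank '{"translation":[[-1,0,0],[-2,0,0],[-2,0,0],[-2,0,0],[-2,0,0],[-2,0,0]],"roll":[0,0,0,0,0,0],"fingers":[0.3,0.3,0.3,0.3,0.3,0.3]}'
```

```text
clock: 10.85
position: [0.4725, 0.2553, 0.0089]
ee_rot: [0.0, 0.452, 0.892, 0.0]
contact_force: [-1.5, -1.4, 8.2]
width: 0.0256
gripper_force: 4.2
clock: 11.45
position: [0.4782, 0.2482, 0.0088]
ee_rot: [-0.001, 0.453, 0.892, 0.001]
contact_force: [-4.3, 5.7, 7.7]
width: 0.0256
gripper_force: 4.1
```

```bash

python3 -m crank '{"translation":[[0,0,0.8]],"roll":[0],"fingers":[0.3]}'
python3 -m crank '{"translation":[[0,0,0.4]],"roll":[0],"fingers":[0.3]}'
```

```text
clock: 11.55
position: [0.4783, 0.248, 0.0088]
ee_rot: [-0.001, 0.453, 0.892, 0.001]
contact_force: [-6.1, 3.6, 20.6]
width: 0.0254
gripper_force: 10.1
clock: 11.65
position: [0.4784, 0.2481, 0.0088]
ee_rot: [-0.001, 0.453, 0.892, 0.001]
contact_force: [-5.4, 3.7, 20.1]
width: 0.0253
gripper_force: 10.0
```

```bash

python3 -m crank '{"translation":[[-2,0,0],[-2,0,0],[-2,0,0],[-2,0,0],[-2,0,0],[-2,0,0],[-2,0,0],[-2,0,0]],"roll":[0,0,0,0,0,0,0,0],"fingers":[0.3,0.3,0.3,0.3,0.3,0.3,0.3,0.3]}'
python3 - <<'E'
from h import *
go(.506,.209,.009)
im=get_image("side");h=cv2.cvtColor(im,cv2.COLOR_BGR2HSV)
# trailing edge: lowest slate pixels on columns, onto z=.009
m=cv2.inRange(h,(100,20,40),(130,255,130))
c=big(m,(325,268),45);a=cv2.approxPolyDP(cv2.convexHull(c),4,True)[:,0];w=ray("side",a,.009)[:,:2]
for p,q in zip(a,((w-[.436,.3045])@np.array([[.594,.805],[-.805,.594]])*1000).round(1)):print(p,q)
E
```

```text
clock: 12.45
position: [0.4874, 0.237, 0.0088]
ee_rot: [-0.002, 0.453, 0.891, 0.003]
contact_force: [-7.4, 9.8, 15.6]
width: 0.0257
gripper_force: 8.0
t 12.45 pos [0.4874 0.237  0.0088] hdg 126.07 tilt [-7.0e-04  6.2e-03 -1.0e+00] tool mm [-33.6  -1.5  -0.4] F [-7.4  9.8 15.6] q6 -0.32 w 0.02565496985504153
[353 236] [206.6 -54.6]
[340 287] [ 20.7 -46.7]
[299 284] [13.9 42.8]
[297 233] [192.9  82.1]
[316 224] [238.2  42.4]
[334 224] [246.7  -2.1]
```

```bash

python3 -m crank '{"translation":[[-2,0,0.3],[-2,0,0],[-2,0,0.1],[-2,0,0],[-2,0,0.1],[-2,0,0],[-2,0,0.1],[-2,0,0]],"roll":[0,0,0,0,0,0,0,0],"fingers":[0.3,0.3,0.3,0.3,0.3,0.3,0.3,0.3]}'
```

```text
clock: 13.3
position: [0.4969, 0.225, 0.0088]
ee_rot: [-0.002, 0.454, 0.891, 0.003]
contact_force: [-8.2, 12.9, 20.6]
width: 0.026
gripper_force: 9.9
```

```bash

python3 -m crank '{"translation":[[-2,0,0],[-2,0,0],[-2,0,0],[-2,0,0],[-2,0,0],[-2,0,0],[-2,0,0],[-2,0,0]],"roll":[0,0,0,0,0,0,0,0],"fingers":[0.3,0.3,0.3,0.3,0.3,0.3,0.3,0.3]}'
python3 - <<'E'
from h import *
go(.506,.209,.009)
im=get_image("side");h=cv2.cvtColor(im,cv2.COLOR_BGR2HSV)
m=cv2.inRange(h,(100,20,40),(130,255,130))
c=big(m,(327,260),45);a=cv2.approxPolyDP(cv2.convexHull(c),4,True)[:,0];w=ray("side",a,.009)[:,:2]
for p,q in zip(a,((w-[.436,.3045])@np.array([[.594,.805],[-.805,.594]])*1000).round(1)):print(p,q)
E
```

```text
clock: 14.1
position: [0.5064, 0.2118, 0.0088]
ee_rot: [-0.002, 0.454, 0.891, 0.003]
contact_force: [-7.6, 12.5, 19.6]
width: 0.0255
gripper_force: 10.0
t 14.1 pos [0.5064 0.2118 0.0088] hdg 126.05 tilt [-3.0e-04  7.2e-03 -1.0e+00] tool mm [-2.1 -2.  -0.2] F [-7.6 12.5 19.6] q6 -0.37 w 0.025543990840580347
[343 218] [276.6 -21.1]
[354 230] [231.3 -54.3]
[342 277] [ 53.7 -46.9]
[302 275] [44.  41.8]
[299 225] [226.1  83.5]
[318 216] [273.1  43. ]
```

At 20 N the fingers no longer slip; travel is about 97 mm. I'll drag about 18 mm more, then lift off.

```bash

python3 -m crank '{"translation":[[-2,0,0],[-2,0,0],[-2,0,0],[-2,0,0],[-2,0,0],[-2,0,0],[-3,0,0],[-3,0,0]],"roll":[0,0,0,0,0,0,0,0],"fingers":[0.3,0.3,0.3,0.3,0.3,0.3,0.3,0.3]}'
python3 -m crank '{"translation":[[0,0,-1],[0,0,-5],[0,0,-20],[0,0,-30],[0,0,-40],[0,-40,-30],[0,-50,-20],[0,-50,0]],"roll":[0,0,0,0,0,0,0,0],"fingers":[0.3,0.3,0.3,0.3,0.6,1,1,1]}'
python3 - <<'E'
from h import *
go(.556,.042,.12)
cv2.imwrite("pics/t5.png",get_image("top")); cv2.imwrite("pics/s5.png",get_image("side"))
E
```

```text
clock: 14.95
position: [0.5168, 0.1973, 0.0088]
ee_rot: [-0.002, 0.453, 0.891, 0.003]
contact_force: [-7.9, 11.3, 20.7]
width: 0.0258
gripper_force: 10.2
clock: 15.75
position: [0.4094, 0.1118, 0.153]
ee_rot: [0.003, 0.451, 0.892, 0.001]
contact_force: [0.9, -1.4, -0.5]
width: 0.082
gripper_force: 0.0
t 15.75 pos [0.4094 0.1118 0.153 ] hdg 126.34 tilt [ 6.6e-03 -3.0e-04 -1.0e+00] tool mm [-143.    76.5   34. ] F [ 0.9 -1.4 -0.5] q6 -0.53 w 0.08198995042030092
```

View pics/t5.png

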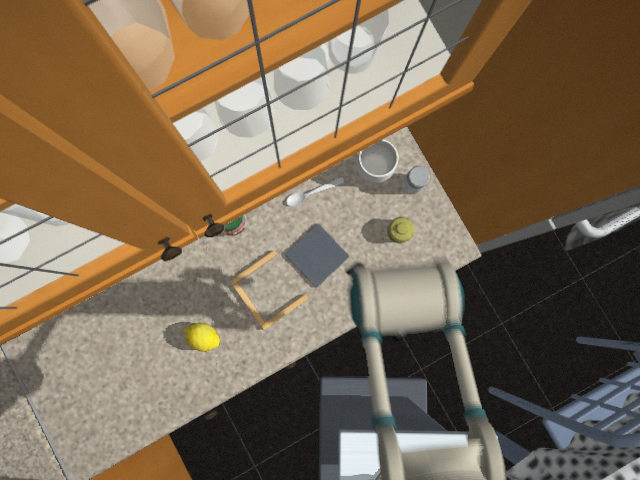

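View pics/s5.png

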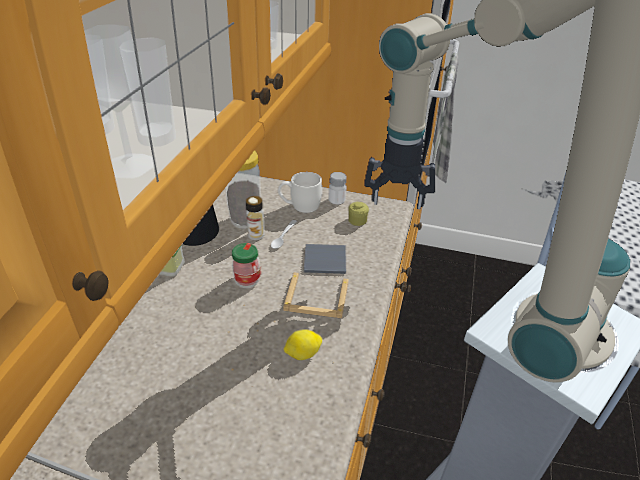

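The coaster, at top-view (317,256), lies clear of the holder. The pot at (401,230) is untouched, and the gripper is off to the robot's side.

```bash
python3 - <<'E'
from h import *
for n,cn,pn in(("top",(317,256),(401,230)),("side",(325,258),(358,213))):
    im=cv2.imread(f"pics/{n}5.png"); h=cv2.cvtColor(im,cv2.COLOR_BGR2HSV)
    c=big(cv2.inRange(h,(100,20,40),(130,255,130)),cn,40); r=cv2.minAreaRect(ray(n,c,.009)[:,:2].astype(np.float32)*1000)
    v=(np.array(r[0])-[436,304.5]); print(r,"travel",v@[.594,-.805],"lat",v@[.805,.594])
    e=cv2.minEnclosingCircle(pot(im,n,pn));print(e,ray(n,[e[0]],.045 if n=="top" else .0265))
E
```

```text
[ WARN:0@0.021] global loadsave.cpp:275 findDecoder imread_('pics/top5.png'): can't open/read file: check file path/integrity
Traceback (most recent call last):
cv2.error: OpenCV(4.12.0) /io/opencv/modules/imgproc/src/color.cpp:199: error: (-215:Assertion failed) !_src.empty() in function 'cvtColor'
```

```bash
python3 - <<'E'
from h import *
for n,cn,pn in(("top",(317,256),(401,230)),("side",(325,258),(358,213))):
    im=cv2.imread(f"pics/{n[0]}5.png"); h=cv2.cvtColor(im,cv2.COLOR_BGR2HSV)
    c=big(cv2.inRange(h,(100,20,40),(130,255,130)),cn,40); r=cv2.minAreaRect(ray(n,c,.009)[:,:2].astype(np.float32)*1000)
    v=(np.array(r[0])-[436,304.5]); print(r,"travel",v@[.594,-.805],"lat",v@[.805,.594])
    e=cv2.minEnclosingCircle(pot(im,n,pn));print(e,ray(n,[e[0]],.045 if n=="top" else .0265))
E
```

```text
((505.49609375, 211.06443786621094), (93.23188781738281, 93.51359558105469), 44.041988372802734) travel 116.4963072052002 lat 0.4436315612793038
((400.7457580566406, 230.1271209716797), 13.321279525756836) [[0.55575282 0.04152063 0.045     ]]
((503.29266357421875, 215.11685180664062), (93.54277038574219, 99.98760986328125), 44.17081832885742) travel 111.92527645874024 lat 1.0770041503906285
((357.7404479980469, 213.37403869628906), 11.856477737426758) [[0.55544273 0.04571785 0.0265    ]]
```

```bash

python3 -m crank '{"translation":[[-36,19,0],[-36,19,0],[-36,19,0],[-35,19,0],[0,0,20],[0,0,20],[0,0,10],[0,0,0]],"roll":[0,0,0,0,0,0,0,0],"fingers":[1,1,1,1,1,1,1,1]}' 30
python3 -c "from h import *;go(.556,.043,.016)"
```

```text
clock: 16.65
position: [0.5526, 0.0422, 0.0988]
ee_rot: [-0.002, 0.452, 0.892, -0.001]
contact_force: [-0.0, -0.0, 0.7]
width: 0.0855
gripper_force: 0.0
t 16.65 pos [0.5526 0.0422 0.0988] hdg 126.27 tilt [-4.e-03 -1.e-04 -1.e+00] tool mm [-1.6  3.5 82.8] F [-0.  -0.   0.7] q6 -0.68 w 0.08545557283596607
```

```bash

python3 -m crank '{"translation":[[-1.5,3.2,10],[0,0,12],[0,0,12],[0,0,10],[0,0,10],[0,0,10],[0,0,10],[0,0,8]],"roll":[0,0,0,0,0,0,0,0],"fingers":[1,1,1,1,1,1,1,1]}'
python3 -m crank '{"translation":[[0,0,0],[0,0,0],[0,0,0],[0,0,0],[0,0,0],[0,0,0]],"roll":[0,0,0,0,0,0],"fingers":[0.8,0.72,0.68,0.65,0.6,0.55]}' 25
python3 - <<'E'
from h import *
go(.556,.043,.016)
cv2.imwrite("pics/s6.png",cv2.resize(get_image("side")[120:260,270:450],None,fx=4,fy=4))
E
```

```text
clock: 17.45
position: [0.5571, 0.0429, 0.0176]
ee_rot: [-0.0, 0.452, 0.892, -0.0]
contact_force: [0.6, 0.4, -0.5]
width: 0.0854
gripper_force: 0.0
clock: 18.05
position: [0.5579, 0.0429, 0.0193]
ee_rot: [0.001, 0.452, 0.892, 0.0]
contact_force: [-0.8, -0.4, 3.3]
width: 0.0527
gripper_force: 26.2
t 18.05 pos [0.5579 0.0429 0.0193] hdg 126.27 tilt [ 1.4e-03 -1.0e-04 -1.0e+00] tool mm [ 1.2 -1.4  3.3] F [-0.8 -0.4  3.3] q6 -0.68 w 0.0526553866496523
```

View pics/s6.png

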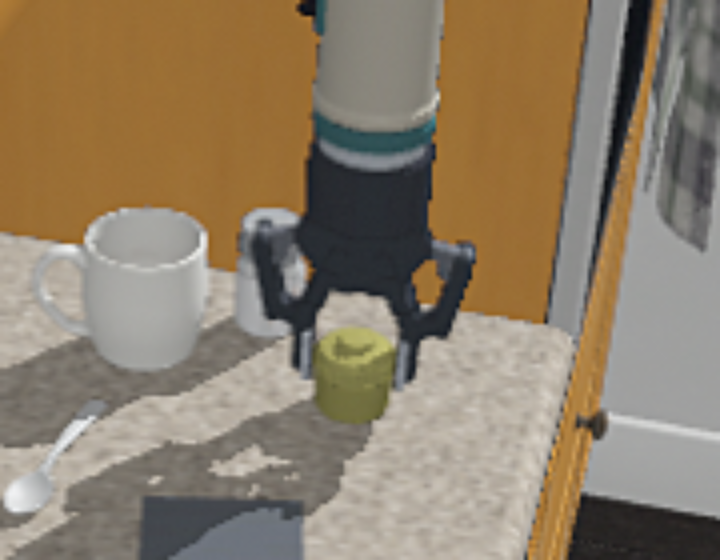

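The lid is held at 52.7 mm wide, level and clear of its neighbours. I'll lift and carry it.

```bash

python3 -m crank '{"translation":[[0,0,0],[0,0,-2],[0,0,-5],[0,0,-10],[0,0,-15],[0,0,-15],[0,0,-10],[0,0,0]],"roll":[0,0,0,0,0,0,0,0],"fingers":[0.5,0.5,0.5,0.5,0.5,0.5,0.5,0.5]}' 35
python3 -c "from h import *;go(.505,.2125,.076)"
```

```text
clock: 18.9
position: [0.5586, 0.0429, 0.0774]
ee_rot: [0.002, 0.452, 0.892, 0.001]
contact_force: [-0.1, -0.3, -1.0]
width: 0.0524
gripper_force: 36.7
t 18.9 pos [0.5586 0.0429 0.0774] hdg 126.27 tilt [ 3.6e-03 -3.0e-04 -1.0e+00] tool mm [168.4  57.2   1.1] F [-0.1 -0.3 -1. ] q6 -0.68 w 0.0524307586287369
```

```bash

python3 -m crank '{"translation":[[12,4,0],[24,8,0],[30,10,0],[34,12,0],[30,10,0],[22,8,0],[12,4,0],[4,1,0]],"roll":[0,0,0,0,0,0,0,0],"fingers":[0.5,0.5,0.5,0.5,0.5,0.5,0.5,0.5]}'
python3 -m crank '{"translation":[[0,0,5],[0,0,10],[0,0,10],[0,0,8],[0,0,4],[0,0,2],[0,0,0],[0,0,0]],"roll":[0,0,0,0,0,0,0,0],"fingers":[0.5,0.5,0.5,0.5,0.5,0.5,0.5,0.5]}'
python3 - <<'E'
from h import *
go(.505,.2125,.028)
cv2.imwrite("pics/s7.png",cv2.resize(get_image("side")[180:300,250:410],None,fx=4,fy=4))
E
```

```text
clock: 19.7
position: [0.5027, 0.2133, 0.0749]
ee_rot: [-0.001, 0.451, 0.893, -0.001]
contact_force: [-0.5, -1.3, -0.7]
width: 0.0524
gripper_force: 36.8
clock: 20.5
position: [0.5042, 0.2121, 0.0368]
ee_rot: [0.0, 0.452, 0.892, 0.0]
contact_force: [0.6, 0.7, 0.2]
width: 0.052
gripper_force: 36.8
t 20.5 pos [0.5042 0.2121 0.0368] hdg 126.26 tilt [ 6.e-04  1.e-04 -1.e+00] tool mm [-0.2  0.9  8.8] F [0.6 0.7 0.2] q6 -0.36 w 0.05199810706767261
```

View pics/s7.png

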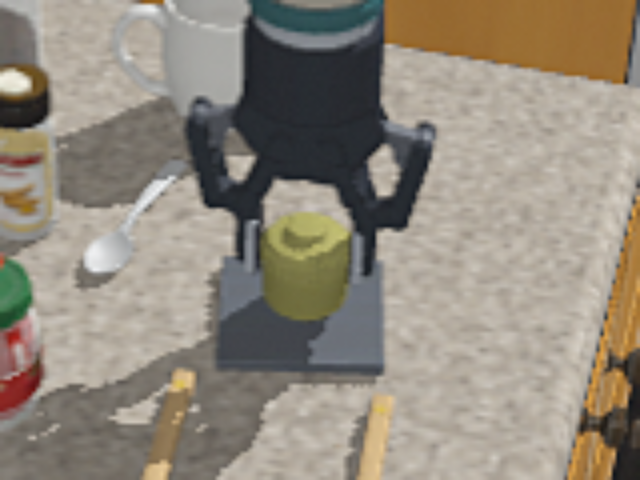

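The pot hangs upright over the middle of the slate (slate columns 217–383, pot about 305). I'll lower it slowly.

```bash

python3 -m crank '{"translation":[[0,0.5,1],[0,0,1],[0,0,1],[0,0,1],[0,0,1],[0,0,1]],"roll":[0,0,0,0,0,0],"fingers":[0.5,0.5,0.5,0.5,0.5,0.5]}'
python3 -m crank '{"translation":[[0,0,0.7],[0,0,0.7]],"roll":[0,0],"fingers":[0.5,0.5]}'
```

```text
clock: 21.15
position: [0.5043, 0.2124, 0.0305]
ee_rot: [0.0, 0.452, 0.892, -0.0]
contact_force: [-0.3, -0.3, -0.6]
width: 0.0521
gripper_force: 36.8
clock: 21.35
position: [0.5043, 0.2124, 0.0291]
ee_rot: [0.0, 0.452, 0.892, -0.0]
contact_force: [-0.5, 0.1, -0.7]
width: 0.0522
gripper_force: 36.8
```

```bash

python3 -m crank '{"translation":[[0,0,0.5],[0,0,0.5]],"roll":[0,0],"fingers":[0.5,0.5]}'|grep -E "pos|cont"
python3 -m crank '{"translation":[[0,0,0.4]],"roll":[0],"fingers":[0.5]}'|grep -E "pos|cont"
```

```text
position: [0.5043, 0.2124, 0.0283]
contact_force: [-1.0, 0.3, 3.1]
position: [0.5043, 0.2124, 0.0283]
contact_force: [-1.8, -0.3, 7.6]
```

Contact at z = 28.3 mm, as expected. I'll release slowly and retreat.

```bash

python3 -m crank '{"translation":[[0,0,-0.4],[0,0,0],[0,0,0],[0,0,0],[0,0,0],[0,0,0],[0,0,0]],"roll":[0,0,0,0,0,0,0],"fingers":[0.63,0.68,0.75,0.85,1,1,1]}'
python3 -m crank '{"translation":[[0,0,-5],[0,0,-15],[0,0,-30],[0,0,-40],[0,0,-30],[0,-40,0],[0,-50,0],[0,-40,0]],"roll":[0,0,0,0,0,0,0,0],"fingers":[1,1,1,1,1,1,1,1]}'
python3 - <<'E'
from h import *
t=get_image("top");s=get_image("side")
for n,im,cn,pn in(("top",t,(317,256),(319,253)),("side",s,(325,258),(325,250))):
    h=cv2.cvtColor(im,cv2.COLOR_BGR2HSV)
    c=big(cv2.inRange(h,(100,20,40),(130,255,130)),cn,40); r=cv2.minAreaRect(ray(n,cv2.convexHull(c),.009)[:,:2].astype(np.float32)*1000); print(r)
    p=pot(im,n,pn);e=cv2.minEnclosingCircle(p);print(e,cv2.boundingRect(p),ray(n,[e[0]],.054 if n=="top" else .0355))
cv2.imwrite("pics/t8.png",np.hstack([cv2.resize(t[190:340,200:360],(400,375)),cv2.resize(s[190:340,245:405],(400,375))]))
E
```

```text
clock: 22.35
position: [0.5043, 0.2124, 0.0281]
ee_rot: [0.0, 0.452, 0.892, -0.0]
contact_force: [0.5, 0.1, -0.8]
width: 0.0855
gripper_force: 0.0
clock: 23.15
position: [0.3973, 0.1345, 0.1485]
ee_rot: [-0.0, 0.452, 0.892, -0.0]
contact_force: [0.3, -1.0, -0.4]
width: 0.0852
gripper_force: 0.0
((505.5050048828125, 210.98046875), (93.22946166992188, 93.33863830566406), 44.120086669921875)
((318.0, 253.5), 12.619529724121094) (306, 242, 25, 24) [[0.50425286 0.20920381 0.054     ]]
((502.1166076660156, 214.9340057373047), (92.94086456298828, 97.14797973632812), 46.758087158203125)
((326.0, 249.13999938964844), 13.291436195373535) (316, 236, 21, 27) [[0.50132688 0.21378218 0.0355    ]]
```

View pics/t8.png

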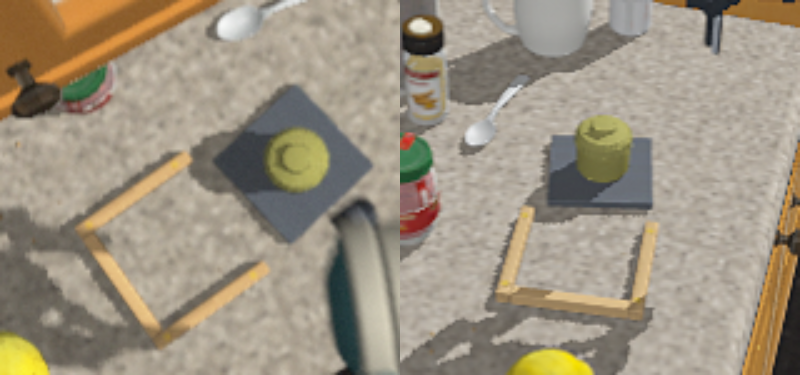

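The pot stands upright within about 2 mm of the coaster's middle. The coaster is clear of the holder and the gripper touches nothing.

```bash
python3 -c "from rig import manip;print(manip.sign_off())"
```

```text
the job is handed in; nothing more can be done
None
```

The job is done and handed in at about 23 s: the coaster lies clear of the holder, dragged at up to about 21 N, and the pot stands upright and released within about 2 mm of its middle.

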